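# Case the choke before the cover goes on

## Robot

A 6-joint arm with a two-finger parallel gripper is mounted at the origin on a cart in front of the work surface, level with it; the furniture and walls round the work are solid. World frame = base frame: x ahead of the robot, y to its left, z up, the work surface at z = 0. Lengths are in m, angles in rad, forces in N, time in s.
With the tool pointing down it reaches from about 0.375 to 0.825 m from the base axis. Payload 5.5 kg.
Tool frame: the origin (TCP) lies on the mounting face of the last link; the fingertips stand 173 mm ahead of it and the grasp point (between the pads) lies 155 mm ahead of it; z points along the fingers, y is the line along which they close (so a half turn about z gives the same grasp; the last joint's range is limited). The gripper opens to 85 mm and grips with 20 to 120 N. Pads are 22 mm wide; open, the fingers measure 114 mm over their backs; the gripper's body (76 mm by 85 mm) begins 54 mm behind the grasp point. The pads swing forward as they close: fully open they stand 13 mm farther back than shut.
Start: joints at [-1.12, 0.314, -0.047, 1.21, 0, 1.571], TCP at [0.261, -0.54, 0.405] pointing down, gripper open.
Joint ranges: [-2.67, 2.67], [-0.69, 1.73], [-1.03, 1.25], [-2.08, 2.16], [-1.42, 1.45], [-3.14, 3.14]. Speed limits (rad/s): [2.39, 2.39, 3.01, 3.14, 3.14, 3.14].

## Interface

Orientations are given as [roll, pitch, yaw] about the fixed x, y, z axes, in that order (R = Rz(yaw) Ry(pitch) Rx(roll)).
In Python, from bench import manip, capture, recognise, outline_of, mark_of gives the robot as it stands.
- The arm moves only by the tool carry_out, never from a script. Its argument "targets" is a list of rows, each an object of numbers: "x", "y", "z": the shift along the tool's x, y, z in mm; "rx", "ry", "rz": the turn, a rotation vector about the tool's x, y, z in rad. A call has 1 to 8 rows; each row shifts and turns the commanded pose from where the row before left it, along the tool's axes as they then stand; what a row does not reach is not made up. A row lasts 1/10 s, in which the tool goes at most 50 mm and 8.59 degrees, less where a joint would pass 70% of its speed; a pose out of reach is approached as far as the arm can. A call with a gripper value outside its range is refused whole. "hand" is the closure in counts, from 0 (fully open) to 255 (shut), set as the call begins (left out, the last holds). The fingers move at their own pace and stop on an object; the grip force is fixed at half the most. Time passes only in rows, so rows that do not move let the fingers close. It gives the time, the measured TCP pose, the force, the opening and the grip force at its end, in the units of the state.
- manip.state(): the state, without advancing time (a new reading comes with each control period).
- capture(name): name is "side" or "top" or "wrist"; returns a dict with "image" (480x640x3 uint8, blue, green, red), "fovy" (degrees; the focal length in pixels is half the picture's height over the tangent of half this angle, whatever the lens; pixels are square), "cx", "cy" (the principal point, pixels), "R" (3x3) and "t" (3): a world point X has camera coordinates R X + t; the wrist camera has in their place "hand_eye" (4x4, takes a point from camera to tool coordinates, whose origin is the TCP and whose axes are the flange's). Camera axes: x right, y down, z forward; pixel columns grow to the right and rows downward; lengths in m; the calibration is good to about 2 mm. A picture is of the moment at which its call begins: read the wrist's pose just before it. There is no depth.
- manip.job_done(): hands the job in; it is judged then, once.
Trained networks look in a picture, given as the dict that the camera call returned (one of the last four; its "shot" number tells which), for a name from the list of things; names that differ only in an ending like _2 or _b are one class to them, and where a whole thing is asked for, a point or a joint stands for the part that bears it (a point fixed in the world has none). Each returns a list of dicts, best first, with "p" (0 to 1); they miss things now and then, are a little off and sometimes report something else, mostly with a low value. They report only what shows in the picture. A call takes as long as a camera call. They do not tell look-alikes from the thing itself.
- recognise(picture, name): "xy" ([column, row] in pixels, amid what is visible of it).
- outline_of(picture, name): "region" (480x640 bool, what is visible of it) and "xy" ([column, row] in pixels, amid what is visible of it).
- mark_of(picture, name): "xy" ([column, row] in pixels: a listed point, or the origin of a listed thing).
The state is a dict: "time": time; "joint_positions": joint angles; "qd": joint speeds; "effort": joint torques, N m; "tool_pos": TCP position; "ee_rot": TCP orientation; "force": force on the tool from outside, world axes, zero at the start; "moment": the same for the moment, N m; "opening": finger opening in m; "grasp_force": force on a finger pad.
Only numpy, scipy, OpenCV 4.12 (cv2) and the standard library are available. Lean on these libraries where they do the work, as an engineer would, in place of code of your own. Each camera call takes 0.05 s, during which the arm holds its last target. There are 200 camera calls.

## Task

Put the copper-wound toroid choke into the open grey metal case so that it lies flat on the floor of the case, then close the case with its flat grey cover, sitting level on the rim all round. The cover has to go on last, because it blocks the way in.

Things in the scene. Friction and masses are not known exactly. Their poses are not given: they have to be found in the camera images.
- case: Open-topped grey die-cast case fixed to the bench. Origin: centre of its underside, on the bench top; z up, long side along y. Outside 92 (x) x 148 (y) x 32 mm high, walls 6 mm, opening 80 x 136 mm; inner floor (plain) 4 mm and rim 32 mm above the origin. A flat screw flange 4 mm high sticks out 14 mm at each short end. Case and cover may swap places.
- toroid: The choke: a flat ring wound with copper wire, 53 mm diameter, 18 mm high, 0.14 to 0.23 kg, lying flat and loose. Origin: centre of its underside, z along the ring's axis. Take it across its outside; its centre hole cannot be entered. It may lie anywhere in the case. A tape reel and a round steel tin of its size stand near by; the three may swap places.
- cover: Cover, loose, right side up, 0.16 to 0.26 kg: grey metal plate 100 (x) x 156 (y) x 4 mm; under it a centred step 62 x 118 x 5 mm that drops into the case's opening with 9 mm play each side; on top a centred black bar grip 16 (x) x 60 (y) x 22 mm high. Origin: centre of the step's underside, z up; grip top at z = 31 mm. Fits either way round; seated, its origin is 27 mm above the case's.
Not all that is in view belongs to the job. Leave any green or turquoise look-alike of the toroid alone.

How it is judged:
On the way:
1. the choke lies flat on the floor of the case, let go (x of toroid in the frame of case between -0.02 and 0.02 m and y of toroid in the frame of case between -0.048 and 0.048 m and z of toroid in the frame of case below 0.008 m and angle between toroid's own z axis and vertical below 0.17 rad and contact force between the fingers and toroid below 0.1 N), for 0.2 s.
At the end, for the whole second after the job is handed in: The choke lies flat (within 10 degrees) on the floor of the case, and the cover sits level on the case's rim (right height within 2 mm, tilt under 3 degrees, centre within 15 mm, long sides within 14 degrees), step inside the opening, both at rest (x of toroid in the frame of case between -0.02 and 0.02 m and y of toroid in the frame of case between -0.048 and 0.048 m and z of toroid in the frame of case below 0.008 m and angle between toroid's own z axis and vertical below 0.17 rad and horizontal distance between cover and case below 0.015 m and z of cover in the frame of case between 0.025 and 0.029 m and angle between cover's own z axis and vertical below 0.05 rad and angle between the y axis of cover and the y axis of case, either way round below 0.24 rad and linear speed of each of cover, toroid below 0.01 m/s); the robot touches nothing.
It also fails if it takes over 48 s, if anything falls off the work surface, if the arm or the gripper's body presses on something with over 40 N, if the wrist force passes 120 N, or if a joint passes its speed limit or range.

## Working session

There is one attempt and no reset: what is moved stays moved. The work goes in short steps, Python scripts to look and compute and a tool call to move; the robot and the scene stay as the last step left them, time stands still between calls to the robot, and variables do not carry over. Pictures are saved under pics/ and viewed, at most 10 in all, crops included, and the job is handed in when it is done.

Besides the shell and the picture viewer there is one more tool, called after "Emit:" by a JSON object that holds its "fn" and its "kwargs". carry_out: Moves the arm, as the interface text tells. Its arguments: {"type":"object","properties":{"targets":{"type":"array"},"hand":{"type":"number"}},"required":["targets"]}

```bash
mkdir -p pics; cat > h.py <<'E'
import numpy as np, cv2
from bench import manip, capture, recognise, outline_of, mark_of
from scipy.spatial.transform import Rotation as Ro
def cam(c, s=None):
    f=240/np.tan(np.radians(c["fovy"])/2)
    if "R" in c: R=np.array(c["R"]); t=np.array(c["t"]); return f,R.T,-R.T@t
    H=np.array(c["hand_eye"]); T=Ro.from_euler("xyz",s["ee_rot"]).as_matrix()
    return f,T@H[:3,:3],T@H[:3,3]+np.array(s["tool_pos"])
def ground(c,xy,z,s=None):
    f,Rw,o=cam(c,s); xy=np.atleast_2d(xy).astype(float)
    d=np.c_[(xy[:,0]-c["cx"])/f,(xy[:,1]-c["cy"])/f,np.ones(len(xy))]@Rw.T
    return (o+d*((z-o[2])/d[:,2])[:,None])[:,:2]
E
python3 - <<'E'
from h import *
s=manip.state(); print({k:np.round(v,3).tolist() for k,v in s.items()})
ims=[]
for n in ("top","side"):
    c=capture(n); ims.append(c["image"]); print(n,c["fovy"],c["cx"],c["cy"],np.round(cam(c)[2],3), [k for k in c])
    for o in ("case","toroid","cover"):
        for f in (recognise,mark_of):
            print(o,f.__name__,[(np.round(d["xy"]).tolist(),round(d["p"],2),ground(c,d["xy"],0.0).round(3).tolist()) for d in f(c,o)])
    cv2.imwrite(f"pics/{n}0.png",c["image"])
E
```

```text
{'time': 0.0, 'joint_positions': [-1.12, 0.314, -0.048, 1.21, 0.0, 1.571], 'qd': [0.001, -0.001, -0.001, 0.0, -0.001, 0.0], 'effort': [0.002, -53.959, 33.975, 0.019, 0.001, 0.0], 'tool_pos': [0.261, -0.54, 0.404], 'ee_rot': [-3.14, -0.0, 0.451], 'force': [0.576, 0.156, 0.347], 'moment': [0.004, -0.027, -0.016], 'grasp_force': 0.0, 'opening': 0.085}
top 57.73678954456372 314.780873604179 237.6030149143409 [ 0.298 -0.172  0.961] ['image', 'fovy', 'cx', 'cy', 'R', 't', 'shot']
case call [([293.0, 217.0], 0.68, [[0.569, -0.101]])]
case call [([290.0, 216.0], 0.59, [[0.572, -0.094]])]
toroid call [([469.0, 230.0], 0.96, [[0.561, -0.502]]), ([475.0, 270.0], 0.9, [[0.468, -0.513]]), ([437.0, 294.0], 0.87, [[0.412, -0.428]]), ([429.0, 245.0], 0.74, [[0.52, -0.411]])]
toroid call [([466.0, 230.0], 0.98, [[0.561, -0.495]]), ([436.0, 294.0], 0.67, [[0.411, -0.427]]), ([427.0, 246.0], 0.55, [[0.519, -0.408]])]
cover call [([173.0, 241.0], 0.73, [[0.497, 0.167]])]
cover call [([174.0, 240.0], 0.91, [[0.501, 0.165]])]
side 54.63680402338831 327.8772905528297 237.89901074912999 [0.475 0.717 0.601] ['image', 'fovy', 'cx', 'cy', 'R', 't', 'shot']
case call [([302.0, 265.0], 0.87, [[0.57, -0.117]])]
case call [([308.0, 271.0], 0.56, [[0.556, -0.094]])]
toroid call [([329.0, 199.0], 0.75, [[0.519, -0.425]]), ([351.0, 181.0], 0.68, [[0.457, -0.54]]), ([314.0, 182.0], 0.54, [[0.567, -0.534]])]
toroid call [([350.0, 184.0], 0.74, [[0.46, -0.518]]), ([368.0, 196.0], 0.59, [[0.41, -0.445]]), ([330.0, 204.0], 0.53, [[0.517, -0.396]]), ([311.0, 188.0], 0.48, [[0.573, -0.497]])]
cover call [([330.0, 360.0], 0.64, [[0.503, 0.161]])]
cover call [([331.0, 362.0], 0.72, [[0.501, 0.166]])]
```

View pics/top0.png

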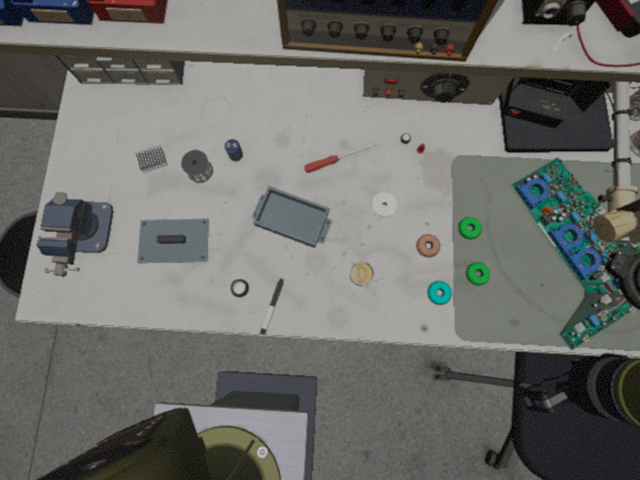

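View pics/side0.png

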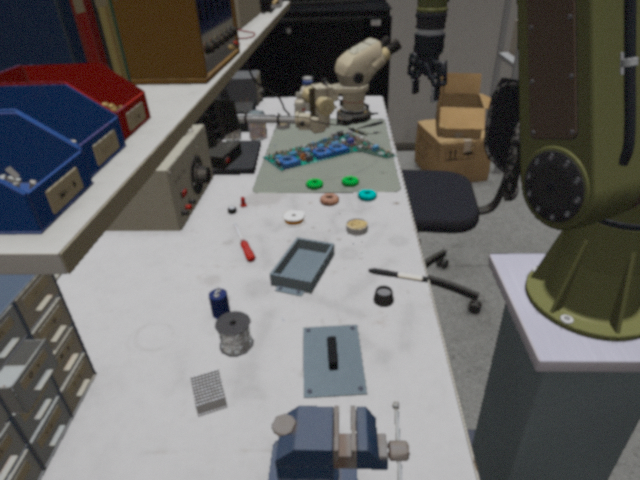

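The top view shows these toroid candidates: copper ring (428,245), green rings (470,228) and (478,273), turquoise (440,293), white tape reel (384,205) and tan tin (361,273). I choose the copper one at (428,245). The case is at (292,217) and the cover at (173,241).

```bash
python3 - <<'E'
from h import *
c=capture("top")
for o,z in (("case",.02),("cover",.009),("toroid",.009)):
    for d in outline_of(c,o):
        m=d["region"].astype(np.uint8); ys,xs=np.nonzero(m)
        g=ground(c,np.c_[xs,ys],z)
        r=cv2.minAreaRect((g*1000).astype(np.float32))
        print(o,round(d["p"],2),np.round(d["xy"]),len(xs),np.round(g.mean(0),3),np.round(r[0]),np.round(r[1]),round(r[2],1))
im=c["image"]; k=cv2.resize(im[190:310,340:500],None,fx=4,fy=4,interpolation=cv2.INTER_CUBIC)
cv2.imwrite("pics/crop.png",k)
E
```

```text
case 0.57 [292. 218.] 3169 [ 0.564 -0.1  ] [ 565. -102.] [175. 101.] 72.4
cover 0.93 [174. 239.] 2985 [0.497 0.165] [498. 164.] [ 99. 157.] 3.2
toroid 0.93 [470. 228.] 435 [ 0.564 -0.5  ] [ 563. -501.] [52. 52.] 88.9
toroid 0.86 [440. 295.] 487 [ 0.414 -0.431] [ 413. -430.] [52. 54.] 46.1
toroid 0.71 [423. 243.] 384 [ 0.518 -0.405] [ 517. -405.] [48. 51.] 47.0
toroid 0.62 [479. 272.] 418 [ 0.461 -0.516] [ 462. -516.] [50. 49.] 88.7
```

View pics/crop.png

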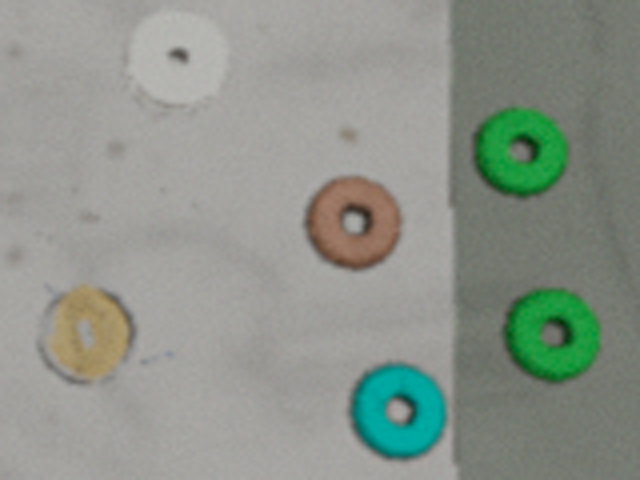

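The crop shows the plain copper-brown ring at crop (354,222), which is pixel (428.5,245.5). It has wound texture and is neither green nor turquoise, so the choice is confirmed. Now I move over it.

Emit:
{"fn": "carry_out", "kwargs": {"targets": [{"x":38},{"x":40},{"x":40},{"x":40},{"x":40,"z":15},{"x":40,"z":15},{"x":20,"z":15,"rz":0.1},{"rz":0.11}], "hand": 45}}

```text
$.targets[0]: bad value
```

Emit:
{"fn": "carry_out", "kwargs": {"targets": [{"rz":0.12},{"rz":0.12},{}]}}

```text
$.targets[0]: bad value
```

```bash
cat >> h.py <<'E'
def togo(s,p,yaw):
    "shift in tool axes (mm) and rz to reach TCP p, with tool down at yaw"
    T=Ro.from_euler("xyz",s["ee_rot"]); D=Ro.from_euler("xyz",[np.pi,0,yaw])
    print("togo mm",(T.inv().apply(np.array(p)-s["tool_pos"])*1000).round(1),"rotvec",(T.inv()*D).as_rotvec().round(3))
E
python3 - <<'E'
from h import *
s=manip.state(); c=capture("wrist")
print(s["time"],np.round(s["tool_pos"],4),np.round(s["ee_rot"],4),s["opening"])
for d in outline_of(c,"toroid"):
    ys,xs=np.nonzero(d["region"]); (u,v),r=cv2.minEnclosingCircle(np.c_[xs,ys].astype(np.float32))
    print(round(d["p"],2),np.round(d["xy"]),round(r,1),ground(c,d["xy"],.012,s).round(4),ground(c,[u,v],.009,s).round(4), c["image"][d["region"]].mean(0).round())
cv2.imwrite("pics/w1.png",c["image"])
E
```

```text
0.9 [ 0.2614 -0.54    0.4047] [-3.1416  0.      0.4508] 0.08509837232739645
0.72 [290.  27.] 31.7 [[ 0.4121 -0.4379]] [[ 0.4135 -0.4318]] [182. 185.  88.]
0.68 [385.  28.] 31.3 [[ 0.4504 -0.5187]] [[ 0.4605 -0.5179]] [105. 167.  87.]
```

View pics/w1.png

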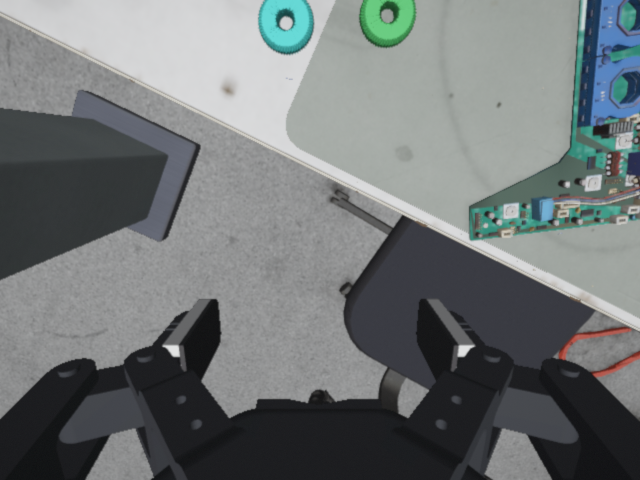

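The picture is from the unmoved start pose (turquoise at (287,25), green at (388,14), fingers at the lower left and right). The rows need all fields.

Emit:
{"fn": "carry_out", "kwargs": {"targets": [{"x":38,"y":0,"z":0,"rx":0,"ry":0,"rz":0},{"x":40,"y":0,"z":0,"rx":0,"ry":0,"rz":0},{"x":40,"y":0,"z":10,"rx":0,"ry":0,"rz":0},{"x":40,"y":0,"z":15,"rx":0,"ry":0,"rz":0},{"x":30,"y":0,"z":15,"rx":0,"ry":0,"rz":0.1},{"x":10,"y":0,"z":10,"rx":0,"ry":0,"rz":0.11},{"x":0,"y":0,"z":0,"rx":0,"ry":0,"rz":0.12},{"x":0,"y":0,"z":0,"rx":0,"ry":0,"rz":0.12}], "hand": 45}}

```text
time: 1.8
tool_pos: [0.4406, -0.4541, 0.3539]
ee_rot: [-3.141, 0.001, -0.003]
force: [-0.5, 0.1, -0.1]
opening: 0.0705
grasp_force: 0.0
```

Emit:
{"fn": "carry_out", "kwargs": {"targets": [{"x":0,"y":0,"z":0,"rx":0,"ry":0,"rz":0},{"x":0,"y":0,"z":0,"rx":0,"ry":0,"rz":0}]}}

```text
time: 2.0
tool_pos: [0.44, -0.4547, 0.3548]
ee_rot: [3.142, -0.0, 0.004]
force: [0.9, 0.7, -0.3]
opening: 0.0703
grasp_force: 0.0
```

```bash
python3 - <<'E'
from h import *
s=manip.state(); c=capture("wrist")
print(s["time"],np.round(s["tool_pos"],4),np.round(s["ee_rot"],4),s["opening"])
for d in outline_of(c,"toroid"):
    ys,xs=np.nonzero(d["region"]); (u,v),r=cv2.minEnclosingCircle(np.c_[xs,ys].astype(np.float32))
    print(round(d["p"],2),np.round(d["xy"]),round(r,1),ground(c,d["xy"],.012,s).round(4),ground(c,[u,v],.009,s).round(4), c["image"][d["region"]].mean(0).round())
# copper by colour
h=cv2.cvtColor(c["image"],cv2.COLOR_BGR2HSV); m=cv2.inRange(h,(0,60,60),(20,200,255))
m=cv2.morphologyEx(m,cv2.MORPH_OPEN,np.ones((5,5)))
n,l,st,ce=cv2.connectedComponentsWithStats(m)
for i in range(1,n):
    if st[i,4]>300:
        ys,xs=np.nonzero(l==i);e=cv2.minEnclosingCircle(np.c_[xs,ys].astype(np.float32));print("col",st[i],e,ground(c,e[0],.01,s))
E
```

```text
2.0 [ 0.44   -0.4547  0.3548] [ 3.1415e+00 -1.0000e-04  3.6000e-03] 0.07027537184215465
0.88 [390. 200.] 28.8 [[ 0.4634 -0.5221]] [[ 0.4615 -0.5161]] [ 95. 158.  77.]
0.81 [263. 131.] 31.5 [[ 0.5241 -0.4057]] [[ 0.5183 -0.4066]] [118. 132. 160.]
0.69 [294. 241.] 27.2 [[ 0.4234 -0.431 ]] [[ 0.4147 -0.4319]] [166. 169.  73.]
0.66 [373.  80.] 34.5 [[ 0.5657 -0.5009]] [[ 0.5651 -0.5004]] [ 96. 158.  78.]
col [576   3  38  31 889] ((594.6868286132812, 17.906593322753906), 20.364301681518555) [[ 0.61340968 -0.67976969]]
col [ 238  108   57   60 2483] ((265.0956726074219, 138.04873657226562), 30.326669692993164) [[ 0.51845599 -0.40678886]]
```

Emit:
{"fn": "carry_out", "kwargs": {"targets": [{"x":26,"y":-16,"z":20,"rx":0,"ry":0,"rz":0},{"x":26,"y":-16,"z":25,"rx":0,"ry":0,"rz":0},{"x":26,"y":-16,"z":25,"rx":0,"ry":0,"rz":0},{"x":0,"y":0,"z":30,"rx":0,"ry":0,"rz":0},{"x":0,"y":0,"z":20,"rx":0,"ry":0,"rz":0},{"x":0,"y":0,"z":10,"rx":0,"ry":0,"rz":0},{"x":0,"y":0,"z":0,"rx":0,"ry":0,"rz":0}]}}

```text
time: 2.8
tool_pos: [0.5173, -0.4064, 0.2233]
ee_rot: [-3.14, 0.002, 0.001]
force: [0.2, -0.1, 0.0]
opening: 0.0706
grasp_force: 0.0
```

```bash
python3 - <<'E'
from h import *
s=manip.state(); print(np.round(s["tool_pos"],4)); togo(s,[.518,-.407,.172],0)
c=capture("wrist"); h=cv2.cvtColor(c["image"],cv2.COLOR_BGR2HSV); m=cv2.inRange(h,(0,60,60),(20,200,255))
m=cv2.morphologyEx(m,cv2.MORPH_OPEN,np.ones((5,5)))
n,l,st,ce=cv2.connectedComponentsWithStats(m)
for i in range(1,n):
    if st[i,4]>300:
        ys,xs=np.nonzero(l==i);e=cv2.minEnclosingCircle(np.c_[xs,ys].astype(np.float32));print("col",st[i],e,ground(c,e[0],.01,s))
cv2.imwrite("pics/w2.png",c["image"])
E
```

```text
[ 0.5173 -0.4064  0.2233]
togo mm [ 0.8  0.7 51.3] rotvec [-0.002  0.002  0.001]
col [ 277  228   89   86 5708] ((321.2362365722656, 271.47369384765625), 44.999717712402344) [[ 0.51864223 -0.40782526]]
```

View pics/w2.png

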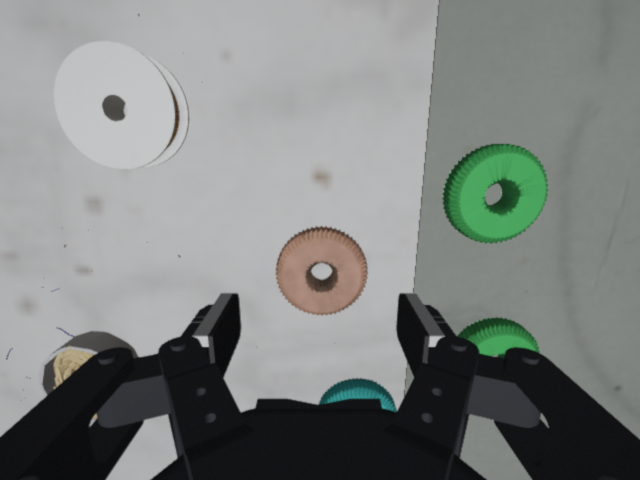

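The copper toroid sits at (321,271), centred between the fingers, and the neighbours are clear. I descend and grip.

Emit:
{"fn": "carry_out", "kwargs": {"targets": [{"x":1,"y":1,"z":20,"rx":0,"ry":0,"rz":0},{"x":0,"y":0,"z":18,"rx":0,"ry":0,"rz":0},{"x":0,"y":0,"z":10,"rx":0,"ry":0,"rz":0},{"x":0,"y":0,"z":3,"rx":0,"ry":0,"rz":0},{"x":0,"y":0,"z":0,"rx":0,"ry":0,"rz":0},{"x":0,"y":0,"z":0,"rx":0,"ry":0,"rz":0}]}}

```text
time: 3.45
tool_pos: [0.5194, -0.4081, 0.1749]
ee_rot: [3.141, -0.001, 0.001]
force: [0.1, 0.1, 0.0]
opening: 0.0704
grasp_force: 0.0
```

Emit:
{"fn": "carry_out", "kwargs": {"targets": [{"x":0,"y":0,"z":0,"rx":0,"ry":0,"rz":0},{"x":0,"y":0,"z":0,"rx":0,"ry":0,"rz":0},{"x":0,"y":0,"z":0,"rx":0,"ry":0,"rz":0},{"x":0,"y":0,"z":0,"rx":0,"ry":0,"rz":0}], "hand": 130}}

```text
time: 3.85
tool_pos: [0.5194, -0.408, 0.1754]
ee_rot: [3.14, -0.001, 0.001]
force: [-1.5, -0.1, 6.6]
opening: 0.0483
grasp_force: 61.4
```

Emit:
{"fn": "carry_out", "kwargs": {"targets": [{"x":0,"y":0,"z":0,"rx":0,"ry":0,"rz":0},{"x":0,"y":0,"z":0,"rx":0,"ry":0,"rz":0},{"x":0,"y":0,"z":0,"rx":0,"ry":0,"rz":0}], "hand": 45}}

```text
time: 4.15
tool_pos: [0.519, -0.4076, 0.1737]
ee_rot: [-3.142, 0.0, 0.001]
force: [-0.1, -0.2, 0.6]
opening: 0.0705
grasp_force: 0.0
```

```bash
python3 - <<'E'
from h import *
s=manip.state(); print(np.round(s["tool_pos"],4),s["force"])
c=capture("wrist"); h=cv2.cvtColor(c["image"],cv2.COLOR_BGR2HSV); m=cv2.inRange(h,(0,60,60),(20,200,255))
m=cv2.morphologyEx(m,cv2.MORPH_OPEN,np.ones((5,5)))
n,l,st,ce=cv2.connectedComponentsWithStats(m)
for i in range(1,n):
    if st[i,4]>300:
        ys,xs=np.nonzero(l==i);e=cv2.minEnclosingCircle(np.c_[xs,ys].astype(np.float32));print("col",st[i],e,ground(c,e[0],.01,s))
cv2.imwrite("pics/w3.png",c["image"])
E
```

```text
[ 0.519  -0.4076  0.1737] [-0.13352557 -0.1805454   0.60302462]
col [105  70  19  84 756] ((107.5, 111.5), 41.57533264160156) [[ 0.60301347 -0.32955457]]
col [  260   259   119   112 10008] ((318.9074401855469, 316.72686767578125), 59.8878288269043) [[ 0.51860963 -0.40802248]]
```

View pics/w3.png

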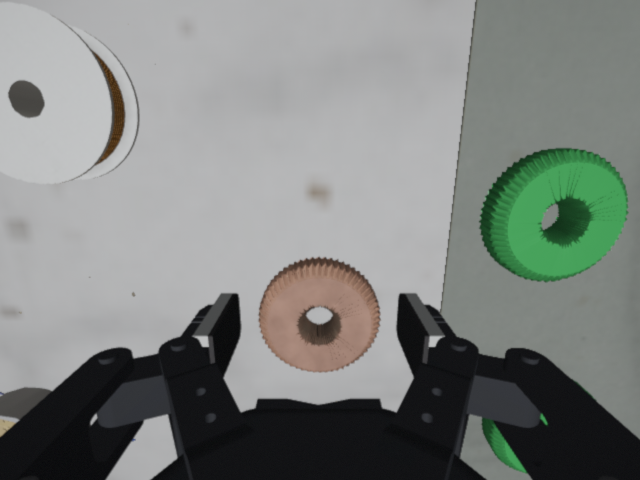

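The toroid is still centred between the fingers at (319,317). The grip was only on its upper edge, so I go lower.

Emit:
{"fn": "carry_out", "kwargs": {"targets": [{"x":0,"y":0,"z":4,"rx":0,"ry":0,"rz":0},{"x":0,"y":0,"z":3,"rx":0,"ry":0,"rz":0},{"x":0,"y":0,"z":0,"rx":0,"ry":0,"rz":0},{"x":0,"y":0,"z":0,"rx":0,"ry":0,"rz":0}]}}

```text
time: 4.6
tool_pos: [0.5189, -0.4075, 0.1664]
ee_rot: [-3.141, 0.0, 0.001]
force: [-0.4, 0.3, 0.3]
opening: 0.0702
grasp_force: 0.0
```

Emit:
{"fn": "carry_out", "kwargs": {"targets": [{"x":0,"y":0,"z":0,"rx":0,"ry":0,"rz":0},{"x":0,"y":0,"z":0,"rx":0,"ry":0,"rz":0},{"x":0,"y":0,"z":0,"rx":0,"ry":0,"rz":0},{"x":0,"y":0,"z":0,"rx":0,"ry":0,"rz":0}], "hand": 130}}

```text
time: 5.0
tool_pos: [0.5205, -0.4084, 0.1707]
ee_rot: [3.139, -0.005, 0.001]
force: [-1.0, 3.6, 22.2]
opening: 0.049
grasp_force: 66.8
```

Emit:
{"fn": "carry_out", "kwargs": {"targets": [{"x":0,"y":0,"z":-6,"rx":0,"ry":0,"rz":0},{"x":0,"y":0,"z":-10,"rx":0,"ry":0,"rz":0},{"x":0,"y":0,"z":-20,"rx":0,"ry":0,"rz":0},{"x":0,"y":0,"z":-30,"rx":0,"ry":0,"rz":0},{"x":0,"y":0,"z":-30,"rx":0,"ry":0,"rz":0},{"x":0,"y":0,"z":0,"rx":0,"ry":0,"rz":0}]}}

```text
time: 5.6
tool_pos: [0.5204, -0.4088, 0.2674]
ee_rot: [3.137, -0.005, 0.001]
force: [0.8, -0.5, -1.8]
opening: 0.0487
grasp_force: 62.4
```

```bash
python3 - <<'E'
from h import *
s=manip.state(); print(np.round(s["tool_pos"],4),s["force"],s["opening"])
c=capture("wrist"); cv2.imwrite("pics/w4.png",c["image"])
yaw=-.307
togo(s,[.565-.06*1,-.1,.33],yaw)
E
```

```text
[ 0.5204 -0.4088  0.2674] [ 0.76317028 -0.51352171 -1.76755913] 0.04871177888810839
togo mm [ -14.8 -308.5  -64. ] rotvec [ 0.003 -0.006  0.308]
```

View pics/w4.png

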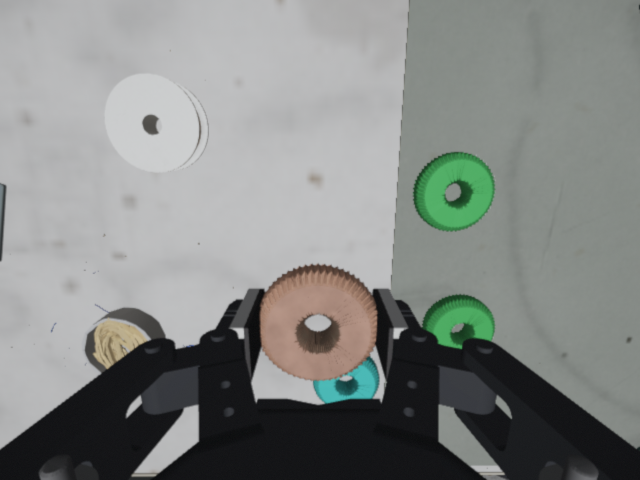

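The toroid is held level between the pads at (319,322). Now to the case.

Emit:
{"fn": "carry_out", "kwargs": {"targets": [{"x":0,"y":-30,"z":-15,"rx":0,"ry":0,"rz":0},{"x":-5,"y":-42,"z":-25,"rx":0,"ry":0,"rz":0},{"x":-10,"y":-45,"z":-15,"rx":0,"ry":0,"rz":0},{"x":0,"y":-45,"z":0,"rx":0,"ry":0,"rz":0},{"x":0,"y":-45,"z":0,"rx":0,"ry":0,"rz":0},{"x":0,"y":-45,"z":0,"rx":0,"ry":0,"rz":0.1},{"x":0,"y":-40,"z":0,"rx":0,"ry":0,"rz":0.1},{"x":0,"y":-16,"z":0,"rx":0,"ry":0,"rz":0.107}]}}

```text
time: 6.45
tool_pos: [0.5023, -0.1257, 0.3162]
ee_rot: [-3.113, 0.004, -0.254]
force: [-0.2, -0.8, -1.9]
opening: 0.0486
grasp_force: 62.9
```

Emit:
{"fn": "carry_out", "kwargs": {"targets": [{"x":0,"y":0,"z":0,"rx":0,"ry":0,"rz":0},{"x":0,"y":0,"z":0,"rx":0,"ry":0,"rz":0}]}}

```text
time: 6.65
tool_pos: [0.5018, -0.1324, 0.3167]
ee_rot: [-3.117, 0.002, -0.264]
force: [1.6, -0.1, -2.0]
opening: 0.0487
grasp_force: 62.9
```

```bash
python3 - <<'E'
from h import *
s=manip.state(); print(s["time"],np.round(s["tool_pos"],4),np.round(s["ee_rot"],4),s["force"],s["opening"])
c=capture("wrist"); cv2.imwrite("pics/w5.png",c["image"])
for f in (mark_of,): 
  for d in f(c,"case"): print(d["p"],d["xy"],ground(c,d["xy"],0,s))
for d in outline_of(c,"case"):
    ys,xs=np.nonzero(d["region"]); r=cv2.minAreaRect((ground(c,np.c_[xs,ys],.02,s)*1000).astype(np.float32)); print(d["p"],r)
E
```

```text
6.65 [ 0.5018 -0.1324  0.3167] [-3.1167e+00  2.3000e-03 -2.6450e-01] [ 1.64694154 -0.07922069 -2.01135992] 0.04871131510418131
0.74 [271.4, 166.5] [[ 0.56683717 -0.10094872]]
0.78 ((564.43505859375, -101.35055541992188), (165.6243438720703, 96.40190124511719), 72.4258041381836)
```

View pics/w5.png

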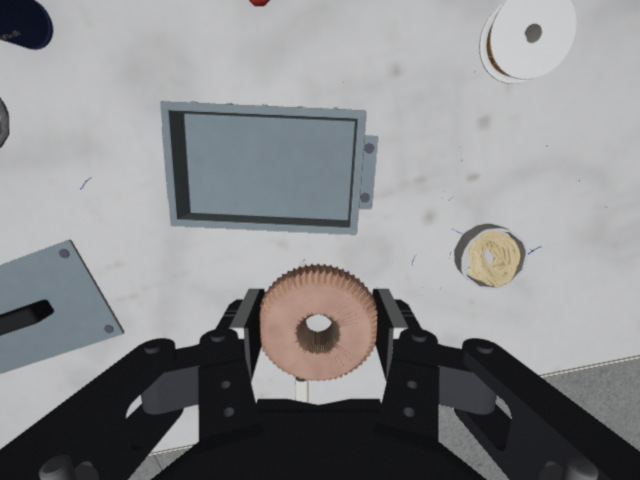

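The case rim's outer corners are at about (163,102), (366,110), (356,234) and (172,225). The opening is clear, and the toroid is held.

```bash
python3 - <<'E'
from h import *
s=manip.state(); c=capture("wrist")
g=ground(c,[(162,101),(366,110),(356,234),(171,225)],.032,s)
print(g.round(4),g.mean(0)); 
for a,b in((0,1),(3,2),(0,3),(1,2)): d=g[a]-g[b];print(np.hypot(*d),np.degrees(np.arctan2(d[1],d[0])))
togo(s,[.565,-.101,.26],-.307)
E
```

```text
[[ 0.6318 -0.045 ]
 [ 0.5878 -0.1834]
 [ 0.5014 -0.1557]
 [ 0.5456 -0.0165]] [ 0.56663862 -0.10014489]
0.1452442714579076 72.37607225031499
0.1460102471307734 72.37859395775088
0.09077431992975932 -18.239516505196736
0.09076289581329215 -17.75604584625576
togo mm [ 52.4 -45.7  58.3] rotvec [-0.025  0.002  0.042]
```

Emit:
{"fn": "carry_out", "kwargs": {"targets": [{"x":0,"y":0,"z":0,"rx":-0.025,"ry":0.002,"rz":0.042},{"x":18,"y":-15,"z":0,"rx":0,"ry":0,"rz":0},{"x":20,"y":-20,"z":15,"rx":0,"ry":0,"rz":0},{"x":13,"y":-10,"z":20,"rx":0,"ry":0,"rz":0},{"x":0,"y":0,"z":20,"rx":0,"ry":0,"rz":0},{"x":0,"y":0,"z":0,"rx":0,"ry":0,"rz":0},{"x":0,"y":0,"z":0,"rx":0,"ry":0,"rz":0}]}}

```text
time: 7.55
tool_pos: [0.553, -0.14, 0.2633]
ee_rot: [-3.112, 0.001, -0.255]
force: [0.1, -0.8, -1.4]
opening: 0.0489
grasp_force: 62.9
```

```bash
python3 - <<'E'
from h import *
s=manip.state(); print(np.round(s["tool_pos"],4),np.round(s["ee_rot"],4),s["force"])
togo(s,[.566,-.1005,.178],-.307)
E
```

```text
[ 0.553  -0.14    0.2633] [-3.1117e+00  6.0000e-04 -2.5530e-01] [ 0.13993839 -0.75473786 -1.43754172]
togo mm [  2.6 -39.   86.5] rotvec [-0.03   0.001  0.052]
```

```bash
python3 - <<'E'
from h import *
s=manip.state(); print(np.round(s["joint_positions"],3),np.round(s["qd"],3),s["effort"],s["force"],s["moment"])
c=capture("top"); cv2.imwrite("pics/t2.png",cv2.resize(c["image"][100:340,150:470],None,fx=2.4,fy=2.4))
E
```

```text
[-0.256  0.354 -0.329  0.889  0.03   3.141] [ 0.003 -0.022  0.018  0.002  0.003 -0.001] [ 7.75710843e-02 -5.21846437e+01  3.00726092e+01 -4.62023565e-02
  1.37282861e-01  1.54262489e-04] [ 0.13993839 -0.75473786 -1.43754172] [-0.0535197  -0.00843651 -0.00155108]
```

View pics/t2.png

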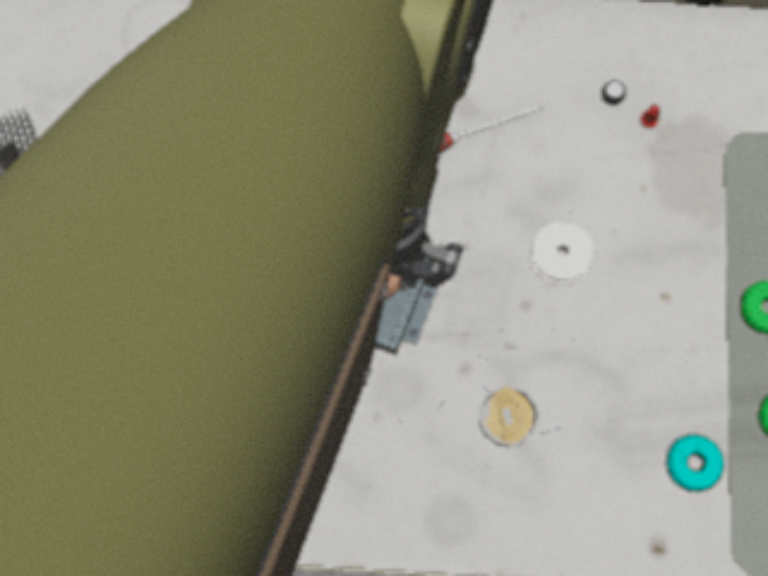

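Joint 6 is at its limit (yaw = q1 − q6 + π). The toroid is round, so I place it at yaw −0.10; the fingers still fit the long opening.

Emit:
{"fn": "carry_out", "kwargs": {"targets": [{"x":0,"y":0,"z":0,"rx":-0.015,"ry":0,"rz":-0.08},{"x":0,"y":0,"z":0,"rx":-0.015,"ry":0,"rz":-0.08},{"x":0,"y":0,"z":0,"rx":0,"ry":0,"rz":0}]}}

```text
time: 7.9
tool_pos: [0.5539, -0.1397, 0.265]
ee_rot: [3.141, -0.005, -0.094]
force: [-0.8, 0.2, -2.0]
opening: 0.0488
grasp_force: 62.9
```

```bash
python3 - <<'E'
from h import *
s=manip.state(); print(np.round(s["tool_pos"],4),np.round(s["ee_rot"],4),s["force"])
togo(s,[.566,-.1005,.177],-.1)
E
```

```text
[ 0.5539 -0.1397  0.265 ] [ 3.1409 -0.0055 -0.0942] [-0.76093047  0.22410119 -2.0142789 ]
togo mm [  7.9 -40.2  88. ] rotvec [ 0.001 -0.005  0.006]
```

Emit:
{"fn": "carry_out", "kwargs": {"targets": [{"x":4,"y":-15,"z":0,"rx":0,"ry":-0.005,"rz":0},{"x":4,"y":-15,"z":0,"rx":0,"ry":0,"rz":0},{"x":0,"y":-10,"z":20,"rx":0,"ry":0,"rz":0},{"x":0,"y":0,"z":25,"rx":0,"ry":0,"rz":0},{"x":0,"y":0,"z":15,"rx":0,"ry":0,"rz":0},{"x":0,"y":0,"z":0,"rx":0,"ry":0,"rz":0},{"x":0,"y":0,"z":0,"rx":0,"ry":0,"rz":0}]}}

```text
time: 8.6
tool_pos: [0.5655, -0.0995, 0.2037]
ee_rot: [-3.141, 0.002, -0.094]
force: [-0.7, 0.5, -1.4]
opening: 0.0486
grasp_force: 62.9
```

```bash
python3 - <<'E'
from h import *
s=manip.state(); print(np.round(s["tool_pos"],4),np.round(s["ee_rot"],4),s["force"])
togo(s,[.566,-.1005,.177],-.1)
E
```

```text
[ 0.5655 -0.0995  0.2037] [-3.1414e+00  1.9000e-03 -9.3700e-02] [-0.70718713  0.52411444 -1.37409097]
togo mm [ 0.6  0.9 26.7] rotvec [-0.     0.002  0.006]
```

Emit:
{"fn": "carry_out", "kwargs": {"targets": [{"x":0,"y":0,"z":12,"rx":0,"ry":0,"rz":0},{"x":0,"y":0,"z":8,"rx":0,"ry":0,"rz":0},{"x":0,"y":0,"z":5,"rx":0,"ry":0,"rz":0},{"x":0,"y":0,"z":2,"rx":0,"ry":0,"rz":0},{"x":0,"y":0,"z":0,"rx":0,"ry":0,"rz":0},{"x":0,"y":0,"z":0,"rx":0,"ry":0,"rz":0}]}}

```text
time: 9.2
tool_pos: [0.5652, -0.1004, 0.1766]
ee_rot: [3.142, 0.002, -0.094]
force: [0.8, 0.2, -2.0]
opening: 0.0487
grasp_force: 62.9
```

Emit:
{"fn": "carry_out", "kwargs": {"targets": [{"x":0,"y":0,"z":1,"rx":0,"ry":0,"rz":0},{"x":0,"y":0,"z":1,"rx":0,"ry":0,"rz":0},{"x":0,"y":0,"z":0,"rx":0,"ry":0,"rz":0}]}}

```text
time: 9.5
tool_pos: [0.5653, -0.1003, 0.1748]
ee_rot: [3.141, 0.001, -0.094]
force: [-0.7, 0.5, 0.6]
opening: 0.049
grasp_force: 64.6
```

Contact with the floor. I release and rise.

Emit:
{"fn": "carry_out", "kwargs": {"targets": [{"x":0,"y":0,"z":0,"rx":0,"ry":0,"rz":0},{"x":0,"y":0,"z":0,"rx":0,"ry":0,"rz":0},{"x":0,"y":0,"z":0,"rx":0,"ry":0,"rz":0},{"x":0,"y":0,"z":0,"rx":0,"ry":0,"rz":0},{"x":0,"y":0,"z":0,"rx":0,"ry":0,"rz":0}], "hand": 50}}

```text
time: 10.0
tool_pos: [0.5651, -0.1003, 0.1744]
ee_rot: [3.142, 0.002, -0.094]
force: [0.5, 0.4, 0.3]
opening: 0.0686
grasp_force: 0.0
```

Emit:
{"fn": "carry_out", "kwargs": {"targets": [{"x":0,"y":0,"z":-10,"rx":0,"ry":0,"rz":0},{"x":0,"y":0,"z":-20,"rx":0,"ry":0,"rz":0},{"x":0,"y":0,"z":-40,"rx":0,"ry":0,"rz":0},{"x":-20,"y":0,"z":-45,"rx":0,"ry":0,"rz":0},{"x":-30,"y":0,"z":-40,"rx":0,"ry":0,"rz":0},{"x":-20,"y":0,"z":-10,"rx":0,"ry":0,"rz":0},{"x":0,"y":0,"z":0,"rx":0,"ry":0,"rz":0},{"x":0,"y":0,"z":0,"rx":0,"ry":0,"rz":0}]}}

```text
time: 10.8
tool_pos: [0.4959, -0.0938, 0.3402]
ee_rot: [3.141, -0.0, -0.094]
force: [0.6, 0.6, -0.0]
opening: 0.0685
grasp_force: 0.0
```

```bash
python3 - <<'E'
from h import *
s=manip.state(); print(s["time"],np.round(s["tool_pos"],4),np.round(s["ee_rot"],4))
c=capture("wrist"); cv2.imwrite("pics/w6.png",c["image"])
print([ (d["p"],ground(c,d["xy"],.004,s)) for d in mark_of(c,"toroid")], [ (d["p"],ground(c,d["xy"],0,s)) for d in mark_of(c,"case")])
togo(s,[.44,.165,.33],1.0)
E
```

```text
10.8 [ 0.4959 -0.0938  0.3402] [ 3.1414e+00 -1.0000e-04 -9.4100e-02]
[(0.92, array([[ 0.560827  , -0.10086137]]))] [(0.95, array([[ 0.56420534, -0.1026166 ]]))]
togo mm [ -80.  -252.4   10.2] rotvec [ 0.     0.    -1.094]
```

View pics/w6.png

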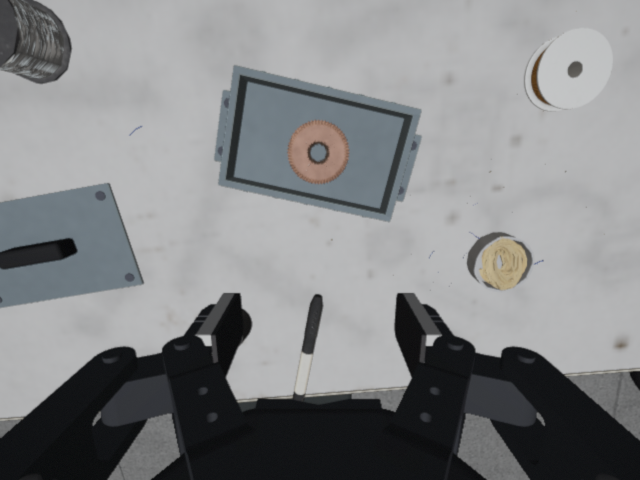

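The picture shows the choke flat in the case at (318,153), with case corners at (236,66), (421,109), (391,221) and (219,183). Now the cover.

Emit:
{"fn": "carry_out", "kwargs": {"targets": [{"x":0,"y":-35,"z":0,"rx":0,"ry":0,"rz":0},{"x":0,"y":-40,"z":0,"rx":0,"ry":0,"rz":0},{"x":0,"y":-40,"z":0,"rx":0,"ry":0,"rz":0},{"x":0,"y":-40,"z":0,"rx":0,"ry":0,"rz":0},{"x":0,"y":-40,"z":0,"rx":0,"ry":0,"rz":-0.05},{"x":0,"y":0,"z":0,"rx":0,"ry":0,"rz":-0.12},{"x":0,"y":0,"z":0,"rx":0,"ry":0,"rz":-0.14},{"x":0,"y":0,"z":0,"rx":0,"ry":0,"rz":-0.14}]}}

```text
time: 11.75
tool_pos: [0.5065, 0.0306, 0.3426]
ee_rot: [-3.091, -0.021, 0.45]
force: [0.3, -0.8, -0.2]
opening: 0.0685
grasp_force: 0.0
```

Emit:
{"fn": "carry_out", "kwargs": {"targets": [{"x":0,"y":0,"z":0,"rx":0,"ry":0,"rz":-0.14},{"x":0,"y":0,"z":0,"rx":0,"ry":0,"rz":-0.14},{"x":0,"y":0,"z":0,"rx":0,"ry":0,"rz":-0.14},{"x":0,"y":0,"z":0,"rx":0,"ry":0,"rz":-0.14},{"x":0,"y":0,"z":0,"rx":0,"ry":0,"rz":-0.14},{"x":0,"y":0,"z":0,"rx":0,"ry":0,"rz":-0.14},{"x":0,"y":0,"z":0,"rx":0,"ry":0,"rz":-0.14},{"x":0,"y":0,"z":0,"rx":0,"ry":0,"rz":-0.14}]}}

```text
time: 12.55
tool_pos: [0.5065, 0.0302, 0.3426]
ee_rot: [-3.139, -0.055, 1.569]
force: [-0.6, 0.1, 0.2]
opening: 0.0686
grasp_force: 0.0
```

Emit:
{"fn": "carry_out", "kwargs": {"targets": [{"x":0,"y":0,"z":0,"rx":0,"ry":0,"rz":-0.1},{"x":0,"y":0,"z":0,"rx":0,"ry":0,"rz":0},{"x":0,"y":0,"z":0,"rx":0,"ry":0,"rz":0}]}}

```text
time: 12.85
tool_pos: [0.5064, 0.0301, 0.3427]
ee_rot: [3.139, -0.054, 1.661]
force: [-0.4, 0.3, -0.5]
opening: 0.0687
grasp_force: 0.0
```

```bash
cat > cov.py <<'E'
from h import *
s=manip.state(); print(s["time"],np.round(s["tool_pos"],4),np.round(s["ee_rot"],4))
c=capture("wrist"); cv2.imwrite("pics/w7.png",c["image"])
print("mark",[ (d["p"],ground(c,d["xy"],0,s).round(4)) for d in mark_of(c,"cover")])
for d in outline_of(c,"cover"):
    R=d["region"]; ys,xs=np.nonzero(R); r=cv2.minAreaRect((ground(c,np.c_[xs,ys],.009,s)*1000).astype(np.float32)); print(d["p"],r,xs.min(),xs.max(),ys.min(),ys.max())
    g=cv2.cvtColor(c["image"],cv2.COLOR_BGR2GRAY); m=((g<45)&(cv2.morphologyEx(R.astype(np.uint8),cv2.MORPH_CLOSE,np.ones((25,25)))>0)).astype(np.uint8)
    m=cv2.morphologyEx(m,cv2.MORPH_OPEN,np.ones((3,3))); n,l,st,_=cv2.connectedComponentsWithStats(m); i=1+st[1:,4].argmax()
    ys,xs=np.nonzero(l==i); r=cv2.minAreaRect((ground(c,np.c_[xs,ys],.029,s)*1000).astype(np.float32)); print("grip",st[i],r)
E
python3 cov.py
```

```text
12.85 [0.5064 0.0301 0.3427] [ 3.1395 -0.0544  1.6611]
mark [(0.92, array([[0.4975, 0.1628]]))]
0.76 ((498.7738342285156, 159.33251953125), (99.28112030029297, 147.3235321044922), 4.511445045471191) 262 383 0 185
grip [313 124  16   4  61] ((500.16473388671875, 134.24533081054688), (12.212191581726074, 2.3164944648742676), 5.254097938537598)
```

```bash
python3 - <<'E'
from h import *
togo(manip.state(),[.498,.085,.34],1.64)
E
```

```text
togo mm [55.2 -3.2  5.9] rotvec [ 0.002 -0.054  0.022]
```

Emit:
{"fn": "carry_out", "kwargs": {"targets": [{"x":0,"y":0,"z":0,"rx":-0.002,"ry":0.054,"rz":0.02},{"x":15,"y":-5,"z":0,"rx":0,"ry":0,"rz":0},{"x":25,"y":-5,"z":0,"rx":0,"ry":0,"rz":0},{"x":15,"y":0,"z":0,"rx":0,"ry":0,"rz":0},{"x":0,"y":0,"z":0,"rx":0,"ry":0,"rz":0},{"x":0,"y":0,"z":0,"rx":0,"ry":0,"rz":0}]}}

```text
time: 13.6
tool_pos: [0.492, 0.0844, 0.349]
ee_rot: [3.138, -0.107, 1.645]
force: [-0.5, 0.3, 0.7]
opening: 0.0687
grasp_force: 0.0
```

```bash
sed -i 's/g<45/g<60/' cov.py; python3 cov.py
```

```text
13.6 [0.492  0.0844 0.349 ] [ 3.1383 -0.1074  1.6447]
mark [(0.7, array([[0.5   , 0.1627]]))]
0.85 ((498.468994140625, 163.31439208984375), (100.67914581298828, 156.16836547851562), 4.172727584838867) 274 385 90 261
grip [322 146  14  67 255] ((497.06768798828125, 162.66893005371094), (11.539609909057617, 56.58778762817383), 4.404575824737549)
```

Emit:
{"fn": "carry_out", "kwargs": {"targets": [{"x":0,"y":0,"z":0,"rx":0.003,"ry":-0.107,"rz":0},{"x":0,"y":0,"z":0,"rx":0,"ry":0,"rz":0}]}}

```text
time: 13.95
tool_pos: [0.4923, 0.0838, 0.3488]
ee_rot: [-3.141, -0.0, 1.643]
force: [0.1, 0.1, 0.3]
opening: 0.0687
grasp_force: 0.0
```

```bash
python3 - <<'E'
from h import *
s=manip.state();print(s["ee_rot"]);togo(s,[.498,.163,.184],1.646)
E
```

```text
[-3.14142194e+00 -1.92982166e-04  1.64348841e+00]
togo mm [ 78.5  11.4 164.8] rotvec [-0.    -0.    -0.003]
```

Emit:
{"fn": "carry_out", "kwargs": {"targets": [{"x":20,"y":3,"z":10,"rx":0,"ry":0,"rz":0},{"x":30,"y":4,"z":25,"rx":0,"ry":0,"rz":0},{"x":28,"y":4,"z":35,"rx":0,"ry":0,"rz":0},{"x":0,"y":0,"z":30,"rx":0,"ry":0,"rz":0},{"x":0,"y":0,"z":15,"rx":0,"ry":0,"rz":0},{"x":0,"y":0,"z":0,"rx":0,"ry":0,"rz":0},{"x":0,"y":0,"z":0,"rx":0,"ry":0,"rz":0}], "hand": 110}}

```text
time: 14.65
tool_pos: [0.4977, 0.1623, 0.2342]
ee_rot: [-3.141, -0.002, 1.643]
force: [0.3, -0.1, 0.2]
opening: 0.0485
grasp_force: 0.0
```

```bash
python3 - <<'E'
from h import *
s=manip.state();print(s["tool_pos"],s["ee_rot"]);togo(s,[.498,.163,.186],1.646)
E
python3 cov.py
```

```text
[0.49774068 0.16229513 0.23417653] [-3.14104356e+00 -2.36787443e-03  1.64280686e+00]
togo mm [ 0.6  0.3 48.2] rotvec [-0.001 -0.002 -0.003]
14.65 [0.4977 0.1623 0.2342] [-3.1410e+00 -2.4000e-03  1.6428e+00]
mark []
0.73 ((498.5866394042969, 164.06033325195312), (99.93183135986328, 155.75889587402344), 4.539638042449951) 229 407 131 372
grip [ 304  219   29  105 2818] ((498.19903564453125, 165.7982177734375), (15.266347885131836, 61.835853576660156), 4.536078453063965)
```

Emit:
{"fn": "carry_out", "kwargs": {"targets": [{"x":2,"y":0,"z":15,"rx":0,"ry":-0.002,"rz":-0.006},{"x":0,"y":0,"z":18,"rx":0,"ry":0,"rz":0},{"x":0,"y":0,"z":10,"rx":0,"ry":0,"rz":0},{"x":0,"y":0,"z":4,"rx":0,"ry":0,"rz":0},{"x":0,"y":0,"z":0,"rx":0,"ry":0,"rz":0},{"x":0,"y":0,"z":0,"rx":0,"ry":0,"rz":0}]}}

```text
time: 15.4
tool_pos: [0.4979, 0.1646, 0.1877]
ee_rot: [3.141, 0.0, 1.649]
force: [0.9, -0.3, -0.2]
opening: 0.0485
grasp_force: 0.0
```

Emit:
{"fn": "carry_out", "kwargs": {"targets": [{"x":0,"y":0,"z":0,"rx":0,"ry":0,"rz":0},{"x":0,"y":0,"z":0,"rx":0,"ry":0,"rz":0},{"x":0,"y":0,"z":0,"rx":0,"ry":0,"rz":0},{"x":0,"y":0,"z":0,"rx":0,"ry":0,"rz":0},{"x":0,"y":0,"z":0,"rx":0,"ry":0,"rz":0},{"x":0,"y":0,"z":0,"rx":0,"ry":0,"rz":0}], "hand": 240}}

```text
time: 16.0
tool_pos: [0.4978, 0.1647, 0.1877]
ee_rot: [3.14, 0.0, 1.649]
force: [-1.2, 0.6, 6.1]
opening: 0.0145
grasp_force: 60.7
```

Emit:
{"fn": "carry_out", "kwargs": {"targets": [{"x":0,"y":0,"z":-5,"rx":0,"ry":0,"rz":0},{"x":0,"y":0,"z":-15,"rx":0,"ry":0,"rz":0},{"x":0,"y":0,"z":-25,"rx":0,"ry":0,"rz":0},{"x":0,"y":0,"z":-30,"rx":0,"ry":0,"rz":0},{"x":0,"y":0,"z":-30,"rx":0,"ry":0,"rz":0},{"x":0,"y":0,"z":0,"rx":0,"ry":0,"rz":0},{"x":0,"y":0,"z":0,"rx":0,"ry":0,"rz":0}]}}

```text
time: 16.7
tool_pos: [0.4975, 0.1646, 0.2922]
ee_rot: [3.141, 0.001, 1.649]
force: [0.2, -0.2, -3.3]
opening: 0.0146
grasp_force: 59.8
```

```bash
python3 - <<'E'
from h import *
s=manip.state();print(s["tool_pos"],s["ee_rot"],s["force"],s["moment"])
c=capture("wrist")
w={"tool_pos":[.4959,-.0938,.3402],"ee_rot":[3.1414,-.0001,-.0941]}
g=ground(c,[(236,66),(421,109),(391,221),(219,183)],.032,w); print("case",g.round(4),g.mean(0))
d=g[0]+g[3]-g[1]-g[2]; print(np.degrees(np.arctan2(d[1],d[0])))
for d in outline_of(c,"cover"):
    ys,xs=np.nonzero(d["region"]); r=cv2.minAreaRect((ground(c,np.c_[xs,ys],s["tool_pos"][2]-.1877+.009,s)*1000).astype(np.float32)); print(d["p"],r)
togo(s,[.566,-.1005,.26],1.264)
E
```

```text
[0.49746472 0.16463441 0.29216053] [3.14061715e+00 5.15094719e-04 1.64934419e+00] [ 0.2439795  -0.21691383 -3.25724734] [ 0.00402888  0.02636164 -0.00172971]
case [[ 0.6295 -0.0453]
 [ 0.5866 -0.183 ]
 [ 0.5001 -0.157 ]
 [ 0.5451 -0.0175]] [ 0.5653604  -0.10069666]
72.39989645193948
0.58 ((498.0484924316406, 172.222412109375), (98.83260345458984, 139.2837371826172), 4.413000106811523)
togo mm [-269.7   47.5   32.3] rotvec [0.001 0.    0.385]
```

Emit:
{"fn": "carry_out", "kwargs": {"targets": [{"x":-25,"y":4,"z":0,"rx":0,"ry":0,"rz":0},{"x":-35,"y":7,"z":0,"rx":0,"ry":0,"rz":0},{"x":-40,"y":7,"z":0,"rx":0,"ry":0,"rz":0},{"x":-40,"y":7,"z":0,"rx":0,"ry":0,"rz":0},{"x":-40,"y":7,"z":0,"rx":0,"ry":0,"rz":0},{"x":-40,"y":7,"z":0,"rx":0,"ry":0,"rz":0},{"x":-30,"y":5,"z":0,"rx":0,"ry":0,"rz":0},{"x":-20,"y":3,"z":0,"rx":0,"ry":0,"rz":0}]}}

```text
time: 17.6
tool_pos: [0.5651, -0.103, 0.2902]
ee_rot: [-3.139, 0.0, 1.647]
force: [1.2, -0.2, -1.9]
opening: 0.0144
grasp_force: 59.8
```

Emit:
{"fn": "carry_out", "kwargs": {"targets": [{"x":0,"y":0,"z":0,"rx":0,"ry":0,"rz":0.085},{"x":0,"y":0,"z":0,"rx":0,"ry":0,"rz":0.1},{"x":0,"y":0,"z":0,"rx":0,"ry":0,"rz":0.1},{"x":0,"y":0,"z":0,"rx":0,"ry":0,"rz":0.1},{"x":0,"y":0,"z":0,"rx":0,"ry":0,"rz":0},{"x":0,"y":0,"z":0,"rx":0,"ry":0,"rz":0}]}}

```text
time: 18.2
tool_pos: [0.5649, -0.1008, 0.2908]
ee_rot: [-3.14, 0.001, 1.267]
force: [-0.3, 0.6, -2.3]
opening: 0.0142
grasp_force: 59.7
```

```bash
python3 - <<'E'
from h import *
s=manip.state();print(s["tool_pos"],s["ee_rot"],s["opening"],s["force"])
togo(s,[.5655,-.1005,.235],1.264)
E
```

```text
[ 0.56493274 -0.10075031  0.29084342] [-3.13957281e+00  9.39650008e-04  1.26668543e+00] 0.014234209184198873 [-0.27102904  0.55741315 -2.28227226]
togo mm [ 0.5  0.6 55.8] rotvec [-0.002  0.001  0.003]
```

Emit:
{"fn": "carry_out", "kwargs": {"targets": [{"x":1,"y":1,"z":15,"rx":-0.002,"ry":0.001,"rz":0.003},{"x":0,"y":0,"z":20,"rx":0,"ry":0,"rz":0},{"x":0,"y":0,"z":15,"rx":0,"ry":0,"rz":0},{"x":0,"y":0,"z":5,"rx":0,"ry":0,"rz":0},{"x":0,"y":0,"z":0,"rx":0,"ry":0,"rz":0},{"x":0,"y":0,"z":0,"rx":0,"ry":0,"rz":0}]}}

```text
time: 18.8
tool_pos: [0.5671, -0.1002, 0.2376]
ee_rot: [3.139, -0.0, 1.262]
force: [0.2, -0.7, -1.1]
opening: 0.0144
grasp_force: 59.7
```

```bash
python3 - <<'E'
from h import *
s=manip.state();print(s["tool_pos"],s["ee_rot"],s["force"])
togo(s,[.5655,-.1005,.2147],1.264)
c=capture("wrist")
for n,z in(("cover",s["tool_pos"][2]-.1877+.009),("case",.02)):
  for d in outline_of(c,n):
    ys,xs=np.nonzero(d["region"]); r=cv2.minAreaRect((ground(c,np.c_[xs,ys],z,s)*1000).astype(np.float32)); print(n,d["p"],r,ys.max())
E
```

```text
[ 0.56710109 -0.10023808  0.23761131] [ 3.13881105e+00 -3.87349615e-04  1.26200639e+00] [ 0.23374633 -0.66426284 -1.06839206]
togo mm [-0.7 -1.5 22.9] rotvec [ 0.003 -0.    -0.002]
cover 0.92 ((571.097900390625, -93.05171203613281), (138.07736206054688, 98.76657104492188), 72.3805923461914) 404
```

Emit:
{"fn": "carry_out", "kwargs": {"targets": [{"x":0,"y":-2,"z":8,"rx":0.003,"ry":0,"rz":0},{"x":0,"y":0,"z":7,"rx":0,"ry":0,"rz":0},{"x":0,"y":0,"z":4,"rx":0,"ry":0,"rz":0},{"x":0,"y":0,"z":2,"rx":0,"ry":0,"rz":0},{"x":0,"y":0,"z":0,"rx":0,"ry":0,"rz":0},{"x":0,"y":0,"z":0,"rx":0,"ry":0,"rz":0}]}}

```text
time: 19.55
tool_pos: [0.565, -0.0996, 0.2162]
ee_rot: [-3.141, -0.0, 1.261]
force: [-0.2, 0.0, -2.0]
opening: 0.0144
grasp_force: 59.7
```

Emit:
{"fn": "carry_out", "kwargs": {"targets": [{"x":0,"y":0,"z":1,"rx":0,"ry":0,"rz":0},{"x":0,"y":0,"z":1,"rx":0,"ry":0,"rz":0},{"x":0,"y":0,"z":0,"rx":0,"ry":0,"rz":0}]}}

```text
time: 19.85
tool_pos: [0.5651, -0.0996, 0.2147]
ee_rot: [3.142, -0.0, 1.261]
force: [-1.5, 1.1, 2.1]
opening: 0.0146
grasp_force: 60.2
```

Emit:
{"fn": "carry_out", "kwargs": {"targets": [{"x":0,"y":0,"z":0,"rx":0,"ry":0,"rz":0},{"x":0,"y":0,"z":0,"rx":0,"ry":0,"rz":0},{"x":0,"y":0,"z":0,"rx":0,"ry":0,"rz":0},{"x":0,"y":0,"z":0,"rx":0,"ry":0,"rz":0},{"x":0,"y":0,"z":0,"rx":0,"ry":0,"rz":0}], "hand": 110}}

```text
time: 20.35
tool_pos: [0.565, -0.0996, 0.2142]
ee_rot: [-3.141, -0.0, 1.261]
force: [-0.1, -0.3, 0.5]
opening: 0.0484
grasp_force: 0.0
```

Emit:
{"fn": "carry_out", "kwargs": {"targets": [{"x":0,"y":0,"z":-10,"rx":0,"ry":0,"rz":0},{"x":0,"y":0,"z":-25,"rx":0,"ry":0,"rz":0},{"x":0,"y":0,"z":-40,"rx":0,"ry":0,"rz":0},{"x":-20,"y":0,"z":-40,"rx":0,"ry":0,"rz":0},{"x":-30,"y":0,"z":-20,"rx":0,"ry":0,"rz":0},{"x":-20,"y":0,"z":0,"rx":0,"ry":0,"rz":0},{"x":0,"y":0,"z":0,"rx":0,"ry":0,"rz":0},{"x":0,"y":0,"z":0,"rx":0,"ry":0,"rz":0}]}}

```text
time: 21.15
tool_pos: [0.5435, -0.1664, 0.3496]
ee_rot: [-3.141, -0.001, 1.26]
force: [0.2, 0.4, -0.6]
opening: 0.0486
grasp_force: 0.0
```

```bash
python3 - <<'E'
from h import *
s=manip.state();print(s["time"],s["tool_pos"],s["ee_rot"])
c=capture("wrist")
for d in outline_of(c,"cover"):
    ys,xs=np.nonzero(d["region"])
    for z in (.036,.045): print(z,d["p"],cv2.minAreaRect((ground(c,np.c_[xs,ys],z,s)*1000).astype(np.float32)),ys.min(),ys.max(),xs.min(),xs.max())
    R=d["region"]; print(cv2.approxPolyDP(cv2.findContours(R.astype(np.uint8),0,2)[0][0],8,True).reshape(-1,2).tolist())
print([ground(c,d["xy"],.027,s) for d in mark_of(c,"cover")])
E
```

```text
21.15 [ 0.54352431 -0.16643284  0.34956509] [-3.14118535e+00 -8.24912263e-04  1.26046382e+00]
0.036 0.86 ((565.7930908203125, -100.34512329101562), (154.74586486816406, 99.51738739013672), 72.30708312988281) 41 240 253 384
0.045 0.86 ((565.8028564453125, -100.29061126708984), (149.80783081054688, 96.34172058105469), 72.30707550048828) 41 240 253 384
[[383, 42], [253, 44], [264, 239], [374, 239]]
[array([[ 0.56675939, -0.10034991]])]
```

The cover measures 155 × 99.5 mm at rim height, centred within about 1 mm and aligned, so it is seated. I hand in the job.

```bash
python3 -c "
from h import *
print(manip.job_done())"
```

```text
the job is handed in; nothing more can be done
None
```

I put the copper choke flat on the case floor, seated the cover on the rim centred to about 1 mm by the wrist camera, and handed the job in at about 21 s; no verdict was returned.

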